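Index the inspection table to the next notch

ROBOT

A 6-joint arm with a two-finger parallel gripper is mounted at the origin on a cart in front of the work surface, level with it; the furniture and walls round the work are solid. World frame = base frame: x ahead of the robot, y to its left, z up, the work surface at z = 0. Lengths are in mm, angles in rad, forces in N, time in s.
With the tool pointing down it reaches from about 275 to 750 mm from the base axis. Payload 10.2 kg.
Tool frame: the origin (TCP) lies at the very end of the fingers, on their centre line; the grasp point (between the pads) lies 19 mm behind it; z points along the fingers, y is the line along which they close (so a half turn about z gives the same grasp; the last joint's range is limited). The gripper opens to 85 mm and grips with 20 to 120 N. Pads are 22 mm wide; open, the fingers measure 114 mm over their backs; the gripper's body (76 mm by 85 mm) begins 54 mm behind the grasp point. The pads swing forward as they close: fully open they stand 13 mm farther back than shut.
Start: joints at [-1.354, 0.313, 1.498, -0, 1.331, -0.223], TCP at [223.512, -475.051, 231.294] pointing down, gripper open.
Joint ranges: [-2.94, 2.94], [-0.97, 2.17], [0.19, 2.56], [-1.23, 4.37], [0.02, 3.11], [-2.88, 2.88]. Speed limits (rad/s): [2.39, 2.39, 3.01, 3.14, 3.14, 3.14].

INTERFACE

Orientations are given as a unit quaternion [w, x, y, z].
In Python, from rig import ctrl, vision gives the robot as it stands. The module is installed in compiled form; this text tells all that it offers.
- The arm moves only by the tool play_rows, never from a script. Its arguments are lists of equal length, an entry for each row: "translation": the shift along the tool's x, y, z in m, a list of three; "rotation": the turn, a rotation vector about the tool's x, y, z in rad, a list of three; "gripper": the gripper's target within -1 to 1 (shut at 1, half-way at 0, fully open at -1). A call has 1 to 10 rows; each row is the pose to reach, as a shift and turn from the pose commanded when the call began, along the tool's axes at that moment; what a row does not reach only later rows make up. A row lasts 1/8 s, in which the tool goes at most 62.5 mm and 10.7 degrees, less where a joint would pass 70% of its speed; a pose out of reach is approached as far as the arm can. A call with a gripper value outside its range is refused whole. The fingers move at their own pace and stop on an object; "force" is the grip in N (left out, the last holds). Time passes only in rows, so rows that repeat a pose let the fingers close. It gives the time, the measured TCP pose, the force, the opening and the grip force at its end, in the units of the state.
- ctrl.sense(): the state, without advancing time (a new reading comes with each control period).
- vision.capture(name): name is "scene" or "top" or "wrist"; returns a dict with "pixels" (480x640x3 uint8, red, green, blue), "vfov" (degrees; the focal length in pixels is half the picture's height over the tangent of half this angle, whatever the lens; pixels are square), "cx", "cy" (the principal point, pixels), "rvec" (rotation vector, rad) and "tvec" (3), from world to camera coordinates, as OpenCV has them; the wrist camera has in their place "mount" (4x4, takes a point from camera to tool coordinates, whose origin is the TCP and whose axes are the flange's). Camera axes: x right, y down, z forward; pixel columns grow to the right and rows downward; lengths in mm; the calibration is good to about 2 mm. The wrist camera is an equidistant fisheye: a pixel r from the principal point sees the ray r / f radians off the axis. A picture is of the moment at which its call begins: read the wrist's pose just before it. There is no depth.
- ctrl.finish_job(): hands the job in; it is judged then, once.
The state is a dict: "time_s": time; "joints": joint angles; "dq": joint speeds; "tau": joint torques, N m; "eef_pos": TCP position; "ee_rot": TCP orientation; "force": force on the tool from outside, world axes, zero at the start; "wrist_torque": the same for the moment, N m; "grip_width": opening from 0.0 (shut) to 1.0 (fully open); "grip_force": force on a finger pad.
Only numpy, scipy, OpenCV 4.12 (cv2) and the standard library are available. Lean on these libraries where they do the work, as an engineer would, in place of code of your own. Each camera call takes 0.05 s, during which the arm holds its last target. There are 200 camera calls.

TASK

Turn the bush on the indexing table to its next inspection position: with the fingertips press the plunger's black cap on the arm down until the table is free, push the arm, which has an upright lug for this, anticlockwise (seen from above) to the very next notch, and let the plunger spring fully up so that it locks there. Press and push only: the flanged bush must stay standing at its place on the table, and neither it nor the parts round about may be picked up or shifted.

Things in the scene. Friction and masses are not known exactly. Their poses are not given: they have to be found in the camera images.
- index_base: fixed base: round foot 200 mm across, 8 mm high, and a level steel ring (200 mm across, underside 24, top 34 mm above the desk) with 8 open notches 11 mm wide in its rim, 45 degrees apart. Origin on the desk, on the table's turning axis. Its -x axis points to the starting notch, (-0.707, -0.707, 0) to the next one anticlockwise. It never moves
- next_notch (a point): the notch of the fixed ring in which the plunger must lock: the middle of its mouth at the ring's rim, 100 mm from the turning axis, 34 mm above the desk
- table (a joint): table angle, rad, anticlockwise positive: 0 in the starting notch (play 0.016 each way), 0.785 in the next. Aluminium disc 156 mm across, top 48 mm above the desk, with a dark steel arm 54 mm wide (top also 48 mm) out to 142 mm from the axis. It turns with slight friction (under 1 N at the cap) and stays where it is left
- plunger (a joint): how far the plunger is pressed, m: 0 = up, its cross pin in a notch (locked); over 0.0095 = pin below the ring (table free); 0.016 = bottom stop. Spring: 3.6 N when up, 8.4 N at the bottom. Let go between notches it rises only to about 0.009, the pin sliding under the ring, and snaps up when the pin comes to a notch (within 1.5 mm)
- cap_top (a point): centre of the top of the plunger's black round cap, 34 mm across, on the arm 120 mm from the turning axis; 74 mm above the desk when up, 58 mm at the bottom stop. It moves with the arm and the plunger
- lug_face (a point): point on the pushing face of the arm's upright steel lug, standing just ahead of the cap in the anticlockwise direction of travel. The flat face is 20 mm from the cap's centre, looks back across the cap (clockwise), is 40 mm wide and rises to 98 mm above the desk; lug 12 mm thick. The point is 86 mm above the desk, 120 mm out along the arm. The cap's other sides are open
- seat (a point): point on the table's top, 30 mm from the axis on the side opposite the arm, where the bush stands; it turns with the table
- flanged_bush: loose steel bush with a flange, the part under inspection, standing on the table's top: flange 52 mm across, 30 mm high. Origin at the centre of its underside. It only rides along with the table
- cone: loose bystander: tapered grey turned plug, 42 mm across the foot, 36 mm high. Origin at the centre of its underside. To be left where it is
- gear: loose bystander: dark spur gear, 54 mm across, 20 mm high. Origin at the centre of its underside. To be left where it is
- stylus_box: loose bystander: small red and white patterned carton, 34 x 85 x 34 mm. Origin at the centre of its underside. To be left where it is
- plug_gauge: loose bystander: steel plug gauge lying down, 98 x 19 mm. Origin at the centre of its underside. To be left where it is
- v_block: loose bystander: ground steel V block, 45 x 50 x 36 mm. Origin at the centre of its underside. To be left where it is
Not all that is in view belongs to the job. Leave any brown or green look-alike of the flanged_bush alone.

How it is judged:
By the outcome, as a careful person would: the job done as asked, in the order asked, and still so for the second after the job is handed in, with the robot touching nothing.
It also fails if it takes over 42 s, if anything falls off the work surface, if the arm or the gripper's body presses on something with over 40 N, if the wrist force passes 120 N, or if a joint passes its speed limit or range.

## Working session

There is one attempt and no reset: what is moved stays moved. The work goes in short steps, Python scripts to look and compute and a tool call to move; the robot and the scene stay as the last step left them, time stands still between calls to the robot, and variables do not carry over. Pictures are saved under pics/ and viewed, at most 10 in all, crops included, and the job is handed in when it is done.

Besides the shell and the picture viewer there is one more tool, called after "Call:" by a JSON object that holds its "fn" and its "kwargs", one argument or row to a line. play_rows: Moves the arm, as the interface text tells. Its arguments: {"type":"object","properties":{"translation":{"type":"array"},"rotation":{"type":"array"},"gripper":{"type":"array"},"force":{"type":"number"}},"required":["translation","rotation","gripper"]}

```bash
mkdir -p pics; cat > h.py <<'E'
from rig import ctrl, vision
import numpy as np, cv2
def cap(n,f):
    c=vision.capture(n); cv2.imwrite('pics/'+f,c['pixels'][:,:,::-1]); np.save(f'{n}.npy',c,allow_pickle=True); return c
def K(c):
    f=240/np.tan(np.radians(c['vfov'])/2); return np.array([[f,0,c['cx']],[0,f,c['cy']],[0,0,1.]])
def ray(c,u,v,z):
    R=cv2.Rodrigues(np.array(c['rvec'],float))[0]; t=np.array(c['tvec'],float).ravel()
    o=-R.T@t; d=R.T@np.linalg.inv(K(c))@[u,v,1]; return o+d*(z-o[2])/d[2]
def proj(c,P):
    return cv2.projectPoints(np.array(P,float).reshape(-1,3),np.array(c['rvec'],float),np.array(c['tvec'],float),K(c),None)[0].reshape(-1,2)
E
python3 - <<'E'
from h import *
print(ctrl.sense())
for n in('scene','top'):
    c=cap(n,n+'0.png'); print({k:v for k,v in c.items() if k!='pixels'})
E
```

```text
{'time_s': 0.0, 'joints': array([-1.35442116e+00,  3.13491582e-01,  1.49847441e+00, -3.50208776e-05,
        1.33100513e+00, -2.23398332e-01]), 'dq': array([ 0.00138864,  0.00031369, -0.00172665,  0.00201588,  0.00086407,
        0.00073874]), 'tau': array([ 1.76372255e-04, -4.12270010e+01, -2.59740007e+01, -1.68023435e-04,
        4.16574301e-03,  8.22749058e-06]), 'eef_pos': array([ 223.43222528, -474.78032161,  230.69975603]), 'ee_rot': array([-6.89287379e-04,  9.75921016e-01,  2.18123120e-01, -1.45861588e-05]), 'force': array([0.76857294, 0.22789416, 0.6264339 ]), 'wrist_torque': array([ 0.03602015, -0.01421376,  0.03645297]), 'grip_force': 0.0, 'grip_width': 1.0016255351339634}
{'vfov': 49.541703287847675, 'cx': 312.760091982681, 'cy': 246.38541407872634, 'rvec': array([ 0.53835329, -2.45882991,  1.50500287]), 'tvec': array([530.28783101, 176.90774207, 826.57815573])}
{'vfov': 56.19119424734564, 'cx': 313.9834650561172, 'cy': 235.97370726733652, 'rvec': array([ 2.06320038, -2.14657428,  0.23818596]), 'tvec': array([ 26.06297063, 611.59915922, 830.02512604])}
```

View pics/top0.png

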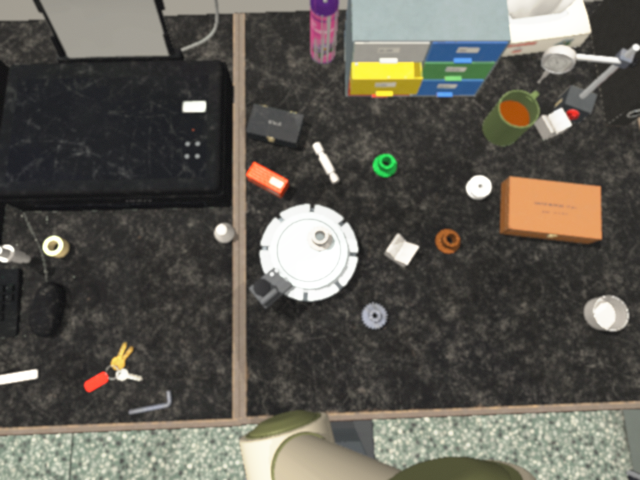

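View pics/scene0.png

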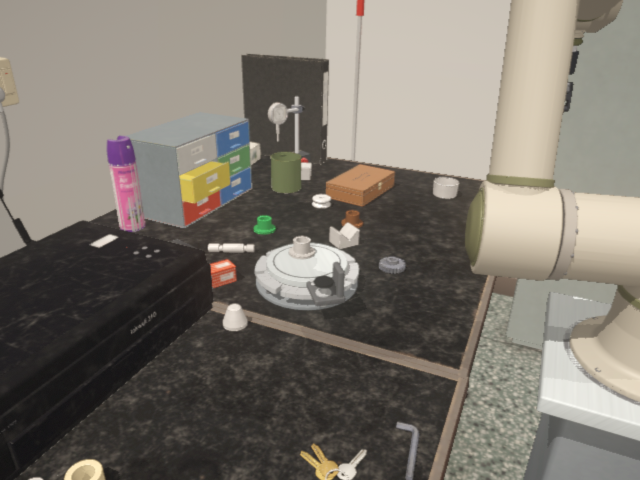

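The top view shows the table centred near (309,252), with the arm, cap and lug near (268,288). The cone is at (224,232), the gear at (374,316), and the bush at (320,238). Next I'll measure the axis and the arm angle.

```bash
python3 - <<'E'
from h import *
c=np.load('top.npy',allow_pickle=True).item(); im=c['pixels']
g=cv2.cvtColor(im,cv2.COLOR_RGB2HSV)
m=((g[:,:,2]>150)&(g[:,:,1]<60)).astype(np.uint8)
roi=np.zeros_like(m); cv2.circle(roi,(309,252),56,1,-1); m&=roi
m=cv2.morphologyEx(m,cv2.MORPH_CLOSE,np.ones((3,3)))
cs=max(cv2.findContours(m,0,2)[0],key=cv2.contourArea)
# rim pts -> world z=34, robust circle radius 100
P=np.array([ray(c,u,v,34)[:2] for u,v in cv2.convexHull(cs).reshape(-1,2)])
from scipy.optimize import least_squares
r=least_squares(lambda p:np.hypot(*(P-p).T)-100,P.mean(0),loss='soft_l1',f_scale=2)
print('axis',r.x,np.round(np.sort(r.fun),1)[[0,len(P)//2,-1]])
A=r.x
# dark arm blob angle
w=ray(c,268,290,60); print('arm',w, np.degrees(np.arctan2(*(w[:2]-A)[::-1])))
b=ray(c,320,238,78)[:2]; print('bush',b,np.degrees(np.arctan2(*(A-b)[::-1])))
for n,p,z in(('cone',(224,232),18),('gear',(374,316),20),('box',(268,180),34)):print(n,ray(c,*p,z))
cr=cv2.resize(im[195:320,225:385],None,fx=5,fy=5,interpolation=2)
cv2.imwrite('pics/topc.png',cr[:600,:,::-1])
s=np.load('scene.npy',allow_pickle=True).item()['pixels'][220:320,240:380]
cv2.imwrite('pics/scc.png',cv2.resize(s,None,fx=5.5,fy=5.5,interpolation=2)[:,:,::-1])
E
```

```text
axis [589.01950839  14.31018018] [0.5 1.5 2.4]
arm [508.91335855  96.28916427  60.        ] 134.3379977515508
bush [605.38114537  -9.80301893] 124.15824492200237
cone [639.69091791 191.48939071  18.        ]
gear [ 452.09979086 -113.49955435   20.        ]
box [746.30423138  94.89804901  34.        ]
```

View pics/topc.png

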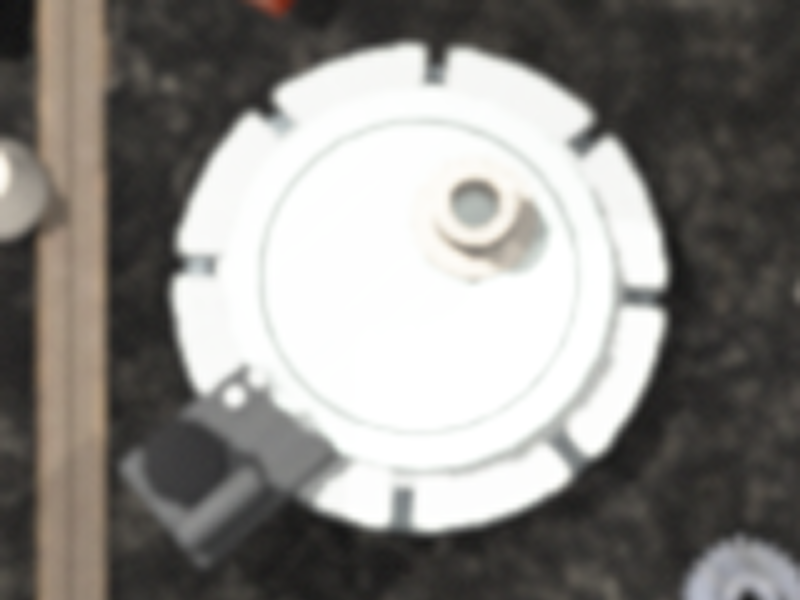

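View pics/scc.png

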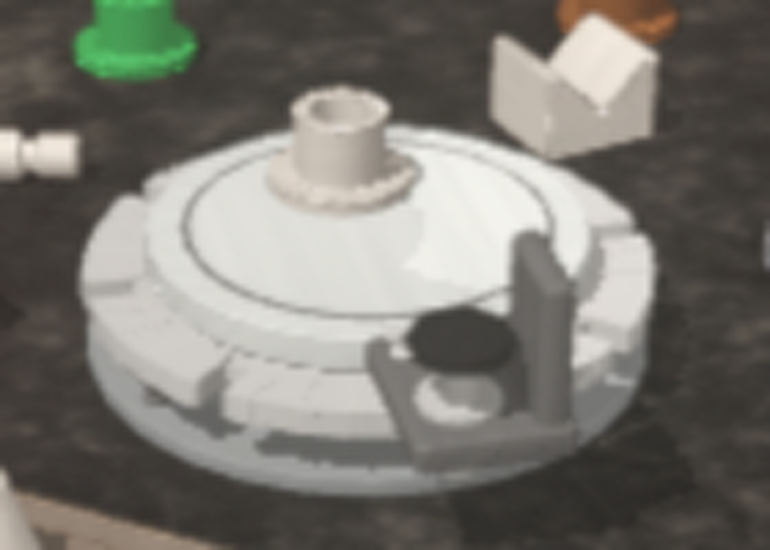

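The crops show the cap at top px (262,287) with the lug on its lower-right side, which is the anticlockwise side. The next notch is at crop (402,508). I'll compute the notch angles from these.

```bash
python3 - <<'E'
from h import *
c=np.load('top.npy',allow_pickle=True).item()
N=[(435,64),(588,140),(640,296),(572,450),(402,508),(200,264),(275,120)]
Q=np.array([ray(c,225+(u-2)/5,195+(v-2)/5,34)[:2] for u,v in N])
from scipy.optimize import least_squares
k=np.array([3,2,1,0,-1,-3,-4])  # index steps clockwise from arm (-1 = next acw)... 
def f(p,s): 
    a=p[2]+s*np.radians(45)*k; return (p[:2]+p[3]*np.c_[np.cos(a),np.sin(a)]-Q).ravel()
for A in([589,14.3],):
    print(np.round(np.hypot(*(Q-A).T),1),np.round(np.degrees(np.arctan2(*(Q-A).T[::-1])),1))
cap_=ray(c,225+183/5,195+460/5,74)[:2]; print(cap_, cap_-A, np.hypot(*(cap_-A)),np.degrees(np.arctan2(*(cap_-A)[::-1])))
s=np.load('scene.npy',allow_pickle=True).item()
print('scene cap',ray(s,240+460/5.5,220+340/5.5,74))
w=ray(s,240+460/5.5,220+340/5.5,74)[:2]-A;print(np.hypot(*w),np.degrees(np.arctan2(*w[::-1])))
E
```

```text
[93.3 92.6 91.2 93.4 93.3 90.7 91.5] [  -6.2  -51.9  -96.2 -140.5  173.7   83.2   39.1]
[513.70252984 107.18215825] [-75.29747016  92.88215825] 119.569244927916 129.03090201028044
scene cap [508.52197624 119.92224073  74.        ]
132.78844092602463 127.30529902589389
```

```bash
cat >> h.py <<'E'
from scipy.spatial.transform import Rotation as Ro
def tool(a):  # pointing down, tool x at world angle a (deg)
    a=np.radians(a); x=np.array([np.cos(a),np.sin(a),0]); z=np.array([0,0,-1.]); return np.c_[x,np.cross(z,x),z]
def rel(p0,a0,p,a):
    "tool-axes shift in m and turn about tool z, from commanded (p0,a0) to (p,a)"
    return np.round(tool(a0).T@(np.array(p)-p0)/1000,4), round(-np.radians(a-a0),4)
E
python3 - <<'E'
from h import *
print(rel([223.5,-475.05,231.3],25.2,[500,95,200],38.74))
E
```

```text
(array([ 0.4929, -0.3981,  0.0313]), np.float64(-0.2363))
```

Call:
{"fn": "play_rows", "kwargs": {
  "translation": [
    [0.0493,-0.0398,0.003],
    [0.0986,-0.0796,0.006],
    [0.148,-0.119,0.009],
    [0.197,-0.159,0.012],
    [0.246,-0.199,0.016],
    [0.296,-0.239,0.019],
    [0.345,-0.279,0.022],
    [0.394,-0.318,0.025],
    [0.444,-0.358,0.028],
    [0.493,-0.398,0.031]
  ],
  "rotation": [
    [0,0,-0.02],
    [0,0,-0.05],
    [0,0,-0.07],
    [0,0,-0.1],
    [0,0,-0.12],
    [0,0,-0.14],
    [0,0,-0.17],
    [0,0,-0.19],
    [0,0,-0.21],
    [0,0,-0.236]
  ],
  "gripper": [1,1,1,1,1,1,1,1,1,1],
  "force": 40
}}

```text
time_s: 1.35
eef_pos: [496.6, 88.7, 200.5]
ee_rot: [0.0, 0.943, 0.332, -0.0]
force: [1.0, -1.2, 0.4]
grip_width: 0.001
grip_force: 0.0
```

```bash
python3 - <<'E'
from h import *
s=ctrl.sense(); print(s['eef_pos'],s['ee_rot'])
c=cap('wrist','w1.png'); c['s']=s; np.save('wrist.npy',c,allow_pickle=True)
print({k:v for k,v in c.items() if k not in('pixels','s')}); print(ctrl.sense()['eef_pos'])
E
```

```text
[496.62086239  88.65845722 200.5114394 ] [ 4.24535982e-05  9.43282268e-01  3.31991803e-01 -5.38639501e-05]
{'vfov': 65.70646984690485, 'cx': 321.01507044020235, 'cy': 238.33583903720583, 'mount': array([[ 8.66453800e-05, -9.45967935e-01, -3.24260170e-01,
         8.23022171e+01],
       [ 9.99999990e-01,  4.57452120e-05,  1.33756408e-04,
         4.41572613e-01],
       [-1.11695922e-04, -3.24260178e-01,  9.45967930e-01,
        -1.43143430e+02],
       [ 0.00000000e+00,  0.00000000e+00,  0.00000000e+00,
         1.00000000e+00]])}
[497.86848325  94.21463791 199.88611145]
```

View pics/w1.png

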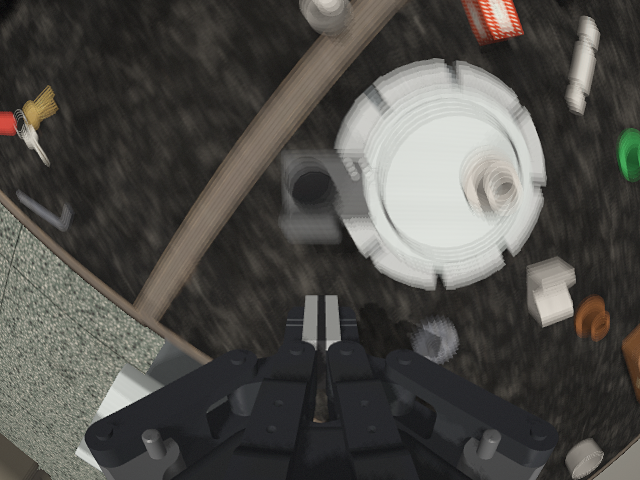

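The wrist view shows the cap near (311,185) and the lug below it, but it is blurred by motion. I'll settle the arm first and look again.

Call:
{"fn": "play_rows", "kwargs": {
  "translation": [
    [0,0,0],
    [0,0,0],
    [0,0,0]
  ],
  "rotation": [
    [0,0,0],
    [0,0,0],
    [0,0,0]
  ],
  "gripper": [1,1,1]
}}

```text
time_s: 1.78
eef_pos: [495.9, 85.4, 200.9]
ee_rot: [0.0, 0.944, 0.331, 0.0]
force: [-0.2, -0.3, -0.2]
grip_width: -0.002
grip_force: 0.0
```

```bash
cat >> h.py <<'E'
def wray(c,u,v,z):
    s=c['s']; f=240/np.tan(np.radians(c['vfov'])/2); x=np.array([u-c['cx'],v-c['cy']]); r=np.hypot(*x); t=r/f
    d=np.r_[x/r*np.sin(t),np.cos(t)]; M=c['mount']; q=s['ee_rot']; R=Ro.from_quat(np.r_[q[1:],q[0]]).as_matrix()
    o=R@M[:3,3]+s['eef_pos']; d=R@M[:3,:3]@d; return o+d*(z-o[2])/d[2]
def wcap(f):
    s=ctrl.sense(); c=cap('wrist',f); c['s']=s; np.save('wrist.npy',c,allow_pickle=True); return c
E
python3 - <<'E'
from h import *
c=wcap('w2.png'); print(c['s']['eef_pos'],c['s']['ee_rot'])
im=c['pixels'][40:290,260:560]; cv2.imwrite('pics/w2c.png',cv2.resize(im,None,fx=2.4,fy=2.4,interpolation=2)[:,:,::-1])
g=cv2.cvtColor(c['pixels'],cv2.COLOR_RGB2GRAY)[140:230,280:345]
print(g[::6,::4])
E
```

```text
[495.93286205  85.38449944 200.90550997] [6.35185299e-05 9.43785962e-01 3.30557184e-01 4.81233837e-05]
[[118  42  47  34  42  37  39  47  36  47  50  49  37  33  33  29 158]
 [ 32  34  40  44  46  36  40  36  51  51  55  41  33  32  33  71 191]
 [ 32  47  53  60  65  58  64  72  53  55  58  79  54  44  35 138 189]
 [ 58  67  76  69  73  66  58  52  63  67  64  50  50  42  44 173 170]
 [ 58  76 109 110 110 110 100  98 100 101 100  99  99  99 101  99 101]
 [ 47  43 106 106 106 101  54  61  52  52  32  95  97  97  96  98  96]
 [ 56  59 108 111  47  40  41  39  38  41  38  39  21  99  99  99  99]
 [ 46  41 105  38  39  38  40  40  37  39  38  37  35  50  98  98  99]
 [ 39  34 112  36  40  39  37  39  40  38  38  37  39  36  82 103 102]
 [ 34  33 109  38  38  34  34  34  33  34  35  33  34  32  58 100 100]
 [ 32  34 108  48  32  33  33  34  33  34  36  31  33  46  59  58 103]
 [ 42  32 108 102  74  34  35  35  34  31  33  34  60  61  61 103 112]
 [ 35  33 100  68  69  71  60  38  40  39  50  46  48  64  54 108 107]
 [ 46  45  71  71  72  72  72  72  72  71  71  71  72  69  53 109 112]
 [ 49  56  71  71  65  74  73  73  73  70  72  72  72  71  60  44  79]]
```

View pics/w2c.png

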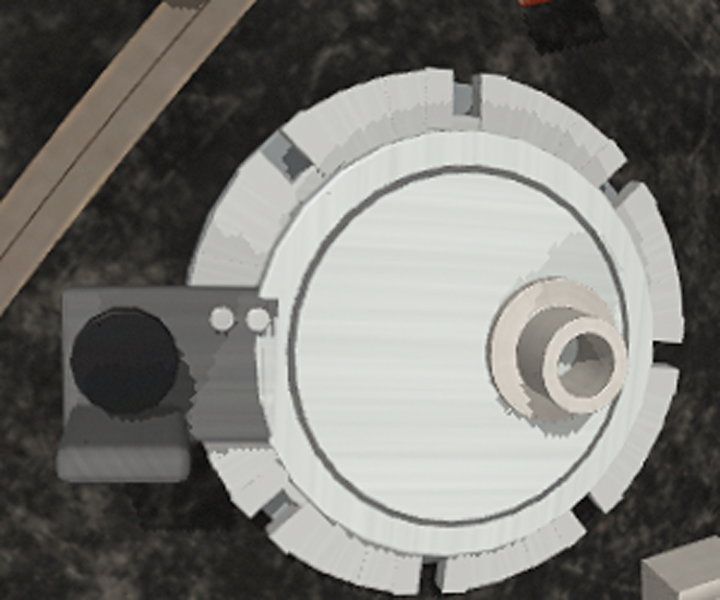

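The wrist crop shows the arm square to the tool, the cap centred near full-image px (312,190), and the lug's top edge below it.

```bash
python3 - <<'E'
from h import *
c=np.load('wrist.npy',allow_pickle=True).item(); F=lambda u,v,z:wray(c,260+(u-1)/2.4,40+(v-1)/2.4,z)
A=np.array([589,14.3])
for n,u,v,z in(('cap',125,360,74),('lugL',58,450,98),('lugR',190,450,98),('lugFar',124,481,98),('armtopL',62,288,48),('armR',278,299,48)):
    p=F(u,v,z); w=p[:2]-A; print(n,p.round(1),'r',np.hypot(*w).round(1),np.degrees(np.arctan2(*w[::-1])).round(2))
# ring notches
Q=np.array([F(u,v,34)[:2] for u,v in((464,85),(285,145),(268,510),(430,578),(592,512),(668,354),(628,182))])
w=Q-A;print(np.hypot(*w.T).round(1),np.degrees(np.arctan2(w[:,1],w[:,0])).round(1))
# circle fit of groove/disc z=48 edge radius 78
P=np.array([F(u,v,48)[:2] for u,v in((460,131),(262,355),(652,345),(435,556))])
from scipy.optimize import least_squares
r=least_squares(lambda p:np.hypot(*(P-p).T)-78,A); print(r.x,r.fun)
E
```

```text
cap [513.7 107.8  74. ] r 120.0 128.86
lugL [485.  109.1  98. ] r 140.8 137.65
lugR [508.8  79.3  98. ] r 103.2 141.0
lugFar [489.4  88.3  98. ] r 124.1 143.38
armtopL [515.5 136.7  48. ] r 142.8 120.99
armR [557.8  78.2  48. ] r 71.1 116.04
[93.8 94.7 94.3 94.8 95.8 93.9 93.9] [  39.5   82.8  172.5 -141.8  -96.1  -51.8   -7.6]
[588.59395555  12.40729972] [-0.14396966 -2.46029322 -2.50642664 -0.27988261]
```

```bash
cat >> h.py <<'E'
A=np.array([589,14.3])
def T(phi,o,z):
    a=np.radians(phi); r=np.array([np.cos(a),np.sin(a)]); t=np.array([-r[1],r[0]])
    return np.r_[A+120*r+o*t,z], phi-90
E
python3 - <<'E'
from h import *
for z in(85,60):print(rel([495.9,85.4,200.9],38.6,*T(128.8,5,z)))
E
```

```text
(array([ 0.023 , -0.0063,  0.1159]), np.float64(-0.0035))
(array([ 0.023 , -0.0063,  0.1409]), np.float64(-0.0035))
```

Call:
{"fn": "play_rows", "kwargs": {
  "translation": [
    [0.012,-0.003,0.02],
    [0.023,-0.0063,0.05],
    [0.023,-0.0063,0.085],
    [0.023,-0.0063,0.11],
    [0.023,-0.0063,0.116],
    [0.023,-0.0063,0.12],
    [0.023,-0.0063,0.125],
    [0.023,-0.0063,0.125]
  ],
  "rotation": [
    [0,0,-0.0035],
    [0,0,-0.0035],
    [0,0,-0.0035],
    [0,0,-0.0035],
    [0,0,-0.0035],
    [0,0,-0.0035],
    [0,0,-0.0035],
    [0,0,-0.0035]
  ],
  "gripper": [1,1,1,1,1,1,1,1]
}}

```text
time_s: 2.82
eef_pos: [510.2, 105.8, 76.0]
ee_rot: [0.0, 0.943, 0.333, 0.0]
force: [0.6, 0.2, 0.5]
grip_width: 0.002
grip_force: 0.0
```

Call:
{"fn": "play_rows", "kwargs": {
  "translation": [
    [0,0,0.004],
    [0,0,0.008],
    [0,0,0.012],
    [0,0,0.0155],
    [0,0,0.0155],
    [0,0,0.0155]
  ],
  "rotation": [
    [0,0,0],
    [0,0,0],
    [0,0,0],
    [0,0,0],
    [0,0,0],
    [0,0,0]
  ],
  "gripper": [1,1,1,1,1,1]
}}

```text
time_s: 3.58
eef_pos: [510.5, 105.8, 60.6]
ee_rot: [0.0, 0.943, 0.333, 0.0]
force: [0.2, 0.2, 7.7]
grip_width: 0.003
grip_force: 3.4
```

```bash
python3 - <<'E'
from h import *
s=ctrl.sense(); print(s['eef_pos'],s['ee_rot'],s['force'])
p0,a0=T(128.8,5,60.5); p0=s['eef_pos']; a0=2*np.degrees(np.arctan2(s['ee_rot'][2],s['ee_rot'][1])); print(a0)
for ph,o in((128.8,8),(130.5,9),(134,9),(138,9),(142,9),(146,9),(150,9),(154,9),(158,9),(162,9),(166,9),(169,9)):
    print(ph,rel(p0,a0,*T(ph,o,p0[2])))
E
```

```text
[510.47542681 105.84670224  60.59795593] [1.94589895e-04 9.42861346e-01 3.33184950e-01 4.82518355e-04] [0.22893011 0.20575559 7.73286835]
38.92441232183287
128.8 (array([-0.0042,  0.0005,  0.    ]), np.float64(0.0022))
130.5 (array([-0.0087,  0.0009,  0.    ]), np.float64(-0.0275))
134 (array([-0.016 ,  0.0018,  0.    ]), np.float64(-0.0886))
138 (array([-0.0242,  0.0035,  0.    ]), np.float64(-0.1584))
142 (array([-0.0323,  0.0057,  0.    ]), np.float64(-0.2282))
146 (array([-0.0403,  0.0085,  0.    ]), np.float64(-0.298))
150 (array([-0.048 ,  0.0118,  0.    ]), np.float64(-0.3678))
154 (array([-0.0554,  0.0157,  0.    ]), np.float64(-0.4377))
158 (array([-0.0626,  0.0201,  0.    ]), np.float64(-0.5075))
162 (array([-0.0695,  0.0249,  0.    ]), np.float64(-0.5773))
166 (array([-0.076 ,  0.0302,  0.    ]), np.float64(-0.6471))
169 (array([-0.0806,  0.0345,  0.    ]), np.float64(-0.6995))
```

The force of 7.7 N matches the spring at about 13.4 mm, so the table is free. Now I'll sweep along the arc with the cap held down.

Call:
{"fn": "play_rows", "kwargs": {
  "translation": [
    [-0.0042,0.0005,0],
    [-0.0087,0.0009,0],
    [-0.016,0.0018,0],
    [-0.0242,0.0035,0],
    [-0.0323,0.0057,0],
    [-0.0403,0.0085,0],
    [-0.048,0.0118,0],
    [-0.0554,0.0157,0],
    [-0.0554,0.0157,0]
  ],
  "rotation": [
    [0,0,0.0],
    [0,0,-0.0275],
    [0,0,-0.0886],
    [0,0,-0.158],
    [0,0,-0.228],
    [0,0,-0.298],
    [0,0,-0.368],
    [0,0,-0.438],
    [0,0,-0.438]
  ],
  "gripper": [1,1,1,1,1,1,1,1,1]
}}

```text
time_s: 4.7
eef_pos: [477.1, 58.4, 60.6]
ee_rot: [0.0, 0.848, 0.53, 0.0]
force: [-0.3, 0.3, 7.4]
grip_width: -0.005
grip_force: 3.4
```

```bash
python3 - <<'E'
from h import *
s=ctrl.sense(); print(s['eef_pos'],s['ee_rot'],s['force'],s['wrist_torque'])
p0=s['eef_pos']; a0=2*np.degrees(np.arctan2(s['ee_rot'][2],s['ee_rot'][1])); print(a0+90)
w=p0[:2]-A; print(np.hypot(*w),np.degrees(np.arctan2(*w[::-1]))-4.3)
for ph in(154,158,162,165,167,168,169,170): print(ph,rel(p0,a0,*T(ph,9,p0[2])))
c=wcap('w3.png')
im=c['pixels'][40:340,200:560]; cv2.imwrite('pics/w3c.png',cv2.resize(im,None,fx=2,fy=2,interpolation=2)[:,:,::-1])
E
```

```text
[477.10312101  58.36909689  60.60453724] [3.50298091e-04 8.47894027e-01 5.30165527e-01 3.33187254e-04] [-0.28995465  0.26863463  7.38648758] [0.03897345 0.14931013 0.03503066]
154.03328734734126
120.26220033377386 154.20365963350403
154 (array([ 0.0004, -0.0001,  0.    ]), np.float64(0.0006))
158 (array([-0.0079,  0.0008,  0.    ]), np.float64(-0.0692))
162 (array([-0.0162,  0.0023,  0.    ]), np.float64(-0.139))
165 (array([-0.0223,  0.0038,  0.    ]), np.float64(-0.1914))
167 (array([-0.0263,  0.005 ,  0.    ]), np.float64(-0.2263))
168 (array([-0.0283,  0.0056,  0.    ]), np.float64(-0.2438))
169 (array([-0.0303,  0.0063,  0.    ]), np.float64(-0.2612))
170 (array([-0.0323,  0.007 ,  0.    ]), np.float64(-0.2787))
```

View pics/w3c.png

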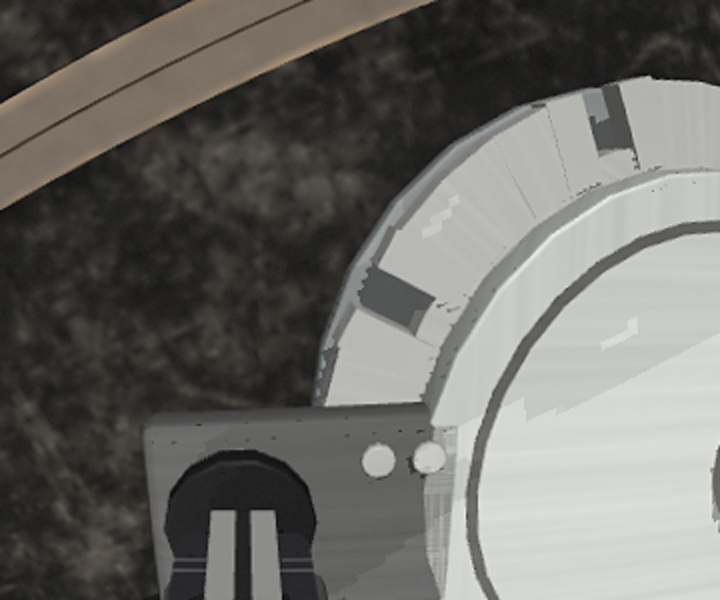

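The cap is still held down, and the arm has turned with the tool to about 154° and stays square to it. I'll continue to 168°, short of the notch at 173.8°, then lift off the cap.

Call:
{"fn": "play_rows", "kwargs": {
  "translation": [
    [-0.0079,0.0008,0],
    [-0.0162,0.0023,0],
    [-0.0223,0.0038,0],
    [-0.0263,0.005,0],
    [-0.0283,0.0056,0],
    [-0.0283,0.0056,0],
    [-0.0283,0.0056,-0.006],
    [-0.0283,0.0056,-0.013],
    [-0.0283,0.0056,-0.021],
    [-0.0283,0.0056,-0.021]
  ],
  "rotation": [
    [0,0,-0.0692],
    [0,0,-0.139],
    [0,0,-0.191],
    [0,0,-0.226],
    [0,0,-0.244],
    [0,0,-0.244],
    [0,0,-0.244],
    [0,0,-0.244],
    [0,0,-0.244],
    [0,0,-0.244]
  ],
  "gripper": [1,1,1,1,1,1,1,1,1,1]
}}

```text
time_s: 6.0
eef_pos: [469.7, 30.9, 81.7]
ee_rot: [0.0, 0.777, 0.629, 0.0]
force: [0.4, -0.3, 0.9]
grip_width: 0.001
grip_force: 0.0
```

```bash
python3 - <<'E'
from h import *
s=ctrl.sense(); print(s['eef_pos'],s['force'],s['wrist_torque'])
p0=s['eef_pos']; a0=2*np.degrees(np.arctan2(s['ee_rot'][2],s['ee_rot'][1])); print(a0+90)
w=p0[:2]-A; print(np.hypot(*w),np.degrees(np.arctan2(*w[::-1]))-4.3)
for ph in np.arange(168,177): print(ph,rel(p0,a0,*T(ph,9,p0[2])))
c=wcap('w4.png')
im=c['pixels'][40:340,200:560]; cv2.imwrite('pics/w4c.png',cv2.resize(im,None,fx=2,fy=2,interpolation=2)[:,:,::-1])
E
```

```text
[469.68908017  30.92650385  81.68458012] [ 0.42541791 -0.28581873  0.85553536] [-0.00397355 -0.00442242 -0.00374732]
168.0008331685705
120.46383781450247 167.76667086397586
168 (array([-0.0005,  0.0002,  0.    ]), np.float64(0.0))
169 (array([-0.0025,  0.0003,  0.    ]), np.float64(-0.0174))
170 (array([-0.0046,  0.0005,  0.    ]), np.float64(-0.0349))
171 (array([-0.0067,  0.0008,  0.    ]), np.float64(-0.0523))
172 (array([-0.0088,  0.0011,  0.    ]), np.float64(-0.0698))
173 (array([-0.0109,  0.0014,  0.    ]), np.float64(-0.0873))
174 (array([-0.013 ,  0.0018,  0.    ]), np.float64(-0.1047))
175 (array([-0.015 ,  0.0022,  0.    ]), np.float64(-0.1222))
176 (array([-0.0171,  0.0026,  0.    ]), np.float64(-0.1396))
```

View pics/w4c.png

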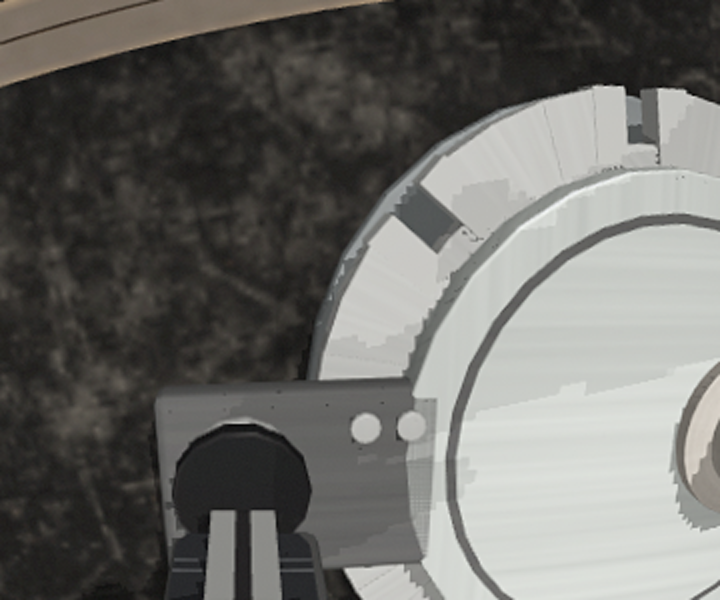

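The fingertips are now above the free cap at z≈82 and behind the lug, with no vertical load. I'll push slowly on the lug alone.

Call:
{"fn": "play_rows", "kwargs": {
  "translation": [
    [-0.0025,0.0003,0],
    [-0.0046,0.0005,0],
    [-0.0067,0.0008,0],
    [-0.0078,0.001,0],
    [-0.0088,0.0011,0],
    [-0.0098,0.0012,0],
    [-0.0109,0.0014,0],
    [-0.0109,0.0014,0]
  ],
  "rotation": [
    [0,0,-0.0174],
    [0,0,-0.0349],
    [0,0,-0.0523],
    [0,0,-0.061],
    [0,0,-0.0698],
    [0,0,-0.0785],
    [0,0,-0.0873],
    [0,0,-0.0873]
  ],
  "gripper": [1,1,1,1,1,1,1,1]
}}

```text
time_s: 7.05
eef_pos: [468.6, 19.9, 81.2]
ee_rot: [-0.0, 0.749, 0.663, -0.0]
force: [-0.6, 0.1, 0.8]
grip_width: 0.0
grip_force: 0.0
```

Call:
{"fn": "play_rows", "kwargs": {
  "translation": [
    [-0.0008,0.0001,0],
    [-0.0015,0.0002,0],
    [-0.0015,0.0002,0]
  ],
  "rotation": [
    [0,0,-0.006],
    [0,0,-0.012],
    [0,0,-0.012]
  ],
  "gripper": [1,1,1]
}}

```text
time_s: 7.42
eef_pos: [468.6, 18.4, 81.2]
ee_rot: [0.0, 0.745, 0.667, -0.0]
force: [-0.1, 0.1, 0.7]
grip_width: -0.001
grip_force: 0.1
```

Call:
{"fn": "play_rows", "kwargs": {
  "translation": [
    [-0.0005,0.0001,0],
    [-0.001,0.0001,0],
    [-0.001,0.0001,0]
  ],
  "rotation": [
    [0,0,-0.004],
    [0,0,-0.008],
    [0,0,-0.008]
  ],
  "gripper": [1,1,1]
}}

```text
time_s: 7.8
eef_pos: [468.6, 17.4, 81.2]
ee_rot: [0.0, 0.742, 0.67, -0.0]
force: [-0.1, -1.1, -0.2]
grip_width: 0.001
grip_force: 0.1
```

```bash
python3 - <<'E'
from h import *
s=ctrl.sense(); print(s['eef_pos'],s['force'])
p0=s['eef_pos']; w=p0[:2]-A; print(np.hypot(*w),np.degrees(np.arctan2(*w[::-1]))-4.3)
c=wcap('w5.png')
im=c['pixels'][40:340,200:560]; cv2.imwrite('pics/w5c.png',cv2.resize(im,None,fx=2,fy=2,interpolation=2)[:,:,::-1])
E
```

```text
[468.61021961  17.42585753  81.23112779] [-0.0564329  -1.08189951 -0.21879349]
120.43035417676802 174.2126792900006
```

View pics/w5c.png

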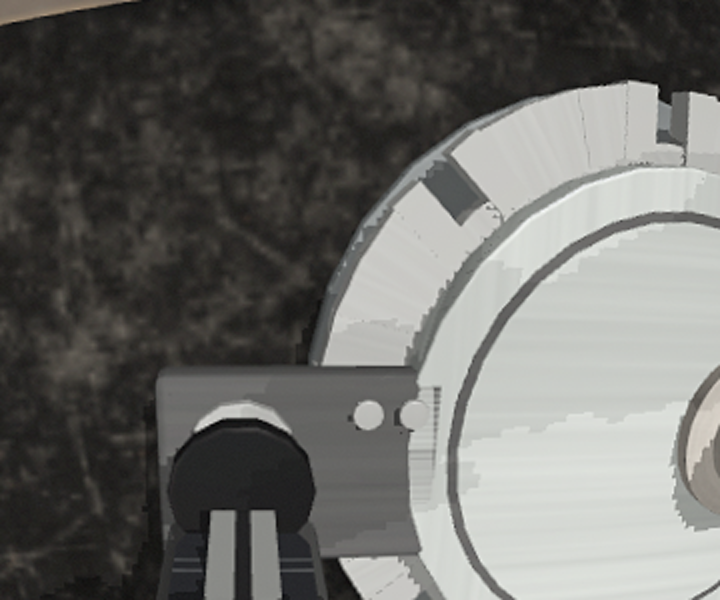

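The cap has risen: its diameter went from 137 to 145 crop px, and the white stem is now visible, so the plunger snapped up at about 174°. I'll back off the lug, lift away and verify.

Call:
{"fn": "play_rows", "kwargs": {
  "translation": [
    [0.002,0,0],
    [0.004,0,0],
    [0.004,0,-0.015],
    [0.004,0,-0.05],
    [0.004,0,-0.1],
    [0.004,0,-0.13],
    [0.004,0,-0.13],
    [0.004,0,-0.13]
  ],
  "rotation": [
    [0,0,0],
    [0,0,0],
    [0,0,0],
    [0,0,0],
    [0,0,0],
    [0,0,0],
    [0,0,0],
    [0,0,0]
  ],
  "gripper": [1,1,1,1,1,1,1,1]
}}

```text
time_s: 8.85
eef_pos: [468.6, 21.6, 210.4]
ee_rot: [-0.001, 0.742, 0.67, -0.0]
force: [-0.4, -0.1, -0.8]
grip_width: -0.001
grip_force: 0.0
```

```bash
python3 - <<'E'
from h import *
s=cap('scene','scene1.png')['pixels'][210:320,230:400]; w=wcap('w6.png')['pixels'][40:340,240:620]
a=cv2.resize(s,(400,259),interpolation=2); b=cv2.resize(w,(400,316))
cv2.imwrite('pics/fin.png',np.vstack([a,b])[:,:,::-1])
E
```

```text
(no output)
```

View pics/fin.png

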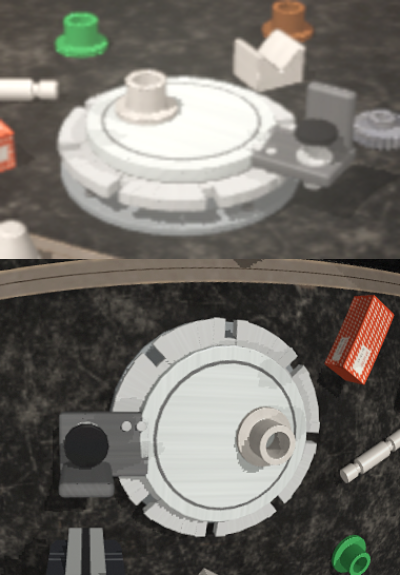

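The arm now sits in the next notch, with the cap standing proud of its white stem and the bush upright on its seat. I'll do one numeric check of the cap's diameter, then hand in.

```bash
python3 - <<'E'
from h import *
c=np.load('wrist.npy',allow_pickle=True).item()
g=cv2.cvtColor(c['pixels'],cv2.COLOR_RGB2GRAY)
u0,v0=240+86*.95,40+187*.95
m=(g<60).astype(np.uint8); roi=np.zeros_like(m); cv2.circle(roi,(int(u0),int(v0)),32,1,-1); m=cv2.morphologyEx(m&roi,cv2.MORPH_OPEN,np.ones((7,7)))
n,l,s,ce=cv2.connectedComponentsWithStats(m); k=l[int(v0),int(u0)]; x,y,w,h,_=s[k]; print(x,y,w,h)
for z in(65,74):
    print(z,'dia',np.linalg.norm(wray(c,x,y+h/2,z)-wray(c,x+w,y+h/2,z)).round(1)); p=wray(c,x+w/2,y+w/2+ (h-w),z)[:2]-A; print(np.hypot(*p),np.degrees(np.arctan2(p[1],p[0])))
E
```

```text
301 197 42 43
65 dia 33.9
120.75985804954422 176.53059680489505
74 dia 32.8
120.68854734011151 175.31166803711955
```

```bash
python3 - <<'E'
from h import *
def meas(f,u0,v0):
    g=cv2.cvtColor(cv2.imread('pics/'+f),cv2.COLOR_BGR2GRAY)
    m=(g<60).astype(np.uint8); roi=np.zeros_like(m); cv2.circle(roi,(u0,v0),32,1,-1); m=cv2.morphologyEx(m&roi,cv2.MORPH_OPEN,np.ones((7,7)))
    n,l,s,ce=cv2.connectedComponentsWithStats(m); return s[l[v0,u0]]
w2=meas('w2.png',312,190); w6=meas('w6.png',321,218); print(w2,w6)
H2=200.9+143;H6=210.4+143
for z in(65,74):print(z,'expected w6 width',w2[2]*(H2-74)/(H6-z))
for f,c0 in(('scene0.png',128.8),('scene1.png',173.8)):
    c=np.load('scene.npy',allow_pickle=True).item()
    for z in(65,74): print(f,z,proj(c,T(c0,0,z)[0]))
    print(meas(f,*(proj(c,T(c0,0,72)[0])[0].round().astype(int))))
E
```

```text
[ 290  168   45   47 1637] [ 301  197   42   43 1451]
65 expected w6 width 42.1133841886269
74 expected w6 width 43.46993557623479
scene0.png 65 [[323.46780044 282.33331203]]
scene0.png 74 [[323.58297426 277.82345084]]
[     0      0    640    480 307200]
scene1.png 65 [[363.29932273 266.952316  ]]
scene1.png 74 [[363.5828469  262.61319591]]
[     0      0    640    480 307200]
```

```bash
python3 - <<'E'
from h import *
c=np.load('scene.npy',allow_pickle=True).item()
for f,c0 in(('scene0.png',128.8),('scene1.png',173.8)):
    g=cv2.cvtColor(cv2.imread('pics/'+f),cv2.COLOR_BGR2GRAY); e=proj(c,np.array([T(c0,0,74)[0],T(c0,0,65)[0],T(c0,0,48)[0]]))
    u=int(round(e[0,0])); v=int(e[0,1]); print(f,u,e[:,1].round(1)); print('col',v-12,[int(x) for x in g[v-12:v+26,u-6:u-3].mean(1)])
    print('row',u-16,g[v+3,u-16:u+17].tolist())
E
```

```text
scene0.png 324 [277.8 282.3 290.7]
col 265 [237, 237, 237, 237, 237, 235, 223, 221, 221, 220, 207, 120, 69, 66, 65, 66, 65, 66, 66, 65, 63, 66, 88, 130, 137, 146, 170, 184, 198, 200, 193, 167, 129, 119, 119, 120, 115, 103]
row 308 [212, 207, 205, 205, 199, 165, 108, 72, 66, 66, 66, 66, 67, 66, 65, 65, 66, 65, 65, 64, 64, 65, 64, 64, 66, 76, 93, 100, 101, 100, 105, 106, 104]
scene1.png 364 [262.6 267.  275. ]
col 250 [96, 93, 95, 99, 99, 102, 99, 96, 96, 97, 93, 81, 79, 79, 78, 79, 79, 78, 76, 74, 83, 114, 145, 155, 181, 201, 210, 214, 210, 189, 160, 155, 154, 133, 123, 118, 111, 107]
row 348 [146, 148, 148, 152, 157, 167, 158, 115, 83, 79, 80, 79, 79, 78, 78, 77, 76, 77, 76, 75, 74, 74, 73, 73, 75, 91, 113, 120, 120, 115, 110, 105, 121]
```

In the scene view, the cap's offset from its predicted up position is +3.1 px, against +3.7 px at the start. A plunger still 9 mm down would show about +8 px, so it is fully up and locked.

```bash
python3 -c "
from h import *
print(ctrl.finish_job())"
```

```text
the job is handed in; nothing more can be done
None
```

The table is turned anticlockwise to the very next notch with the plunger up and locked, the bush still stands at its place, and the job was handed in at about 9 s; I checked the lock by camera only, without a push test.

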